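Lock the tilted board holder with its index pin

TASK

Turn the plate of the tilted board holder by its black post until the hole in the plate's tab lines up with the hole in the fixed ear beneath. Then draw the lock pin out of the upright tool block, push it through both holes until its flange sits on the tab, and let go. Leave the two drivers in the block, and the tape roll and the phone where they lie.

Things in the scene. Friction and masses are not known exactly. Their poses are not given: they have to be found in the camera images.
- disc (a joint): Angle of the holder's round steel plate (180 mm diameter, 10 mm thick; a green circuit board on it rises at most 15 mm) about its own axis, which leans 30 degrees from vertical. 0: the tab's hole lies over the ear's hole. Positive is counter-clockwise from above; starts at 0.5 to 1.15. No stop or detent at 0 (free from -1.6 to 1.6); stiff (0.25 N m), stays where left.
- disc_hole (a point): Centre of the upper mouth of the hole, 15 mm wide, right through the plate's tab (steel, 44 mm square, 10 mm thick, at the plate's rim). Turns with the plate. Its z axis is the plate's axis, 30 degrees from vertical: the pin goes in along -z. The plate's centre is 110 mm from here along this frame's +y, level with the plate's upper face.
- ear_hole (a point): Centre of the upper mouth of the hole, 15 mm wide, right through the fixed ear (aluminium, 54 mm square, 12 mm thick), 110 mm from the plate's axis. Does not turn. Its z axis is the plate's axis, its +y points to that axis. When lined up, disc_hole is 14 mm from here along +z. Free space for the pin beneath.
- post (a point): Grip point of the black round post on the plate, 20 mm in diameter, standing 54 mm out of the plate along its axis, 73 mm from the plate's centre, a quarter turn clockwise (from above) from the tab. The point is on the post's axis, 27 mm above the plate's upper face; z along the post, x towards the plate's centre.
- pin_grip (a point): Lock pin, 125 mm long, upright in one of the block's bores: steel shank 12 mm thick, 65 mm long with tapered nose; steel flange 34 mm wide, 6 mm thick; straight black handle 25 mm in diameter, 54 mm long. The point is on the axis 34 mm above the flange's underside, 99 mm above the tip; z towards the handle. 0.1 to 0.2 kg. Unlike the drivers it has a wide flange and straight handle.
- rack: Dark wooden tool block, fixed, 56 mm deep (its x), 196 mm long (its y), 75 mm high, with three upright bores in a row along y, 65 mm apart (y = -65, 0, 65 mm). Origin at the centre of its underside. The pin's flange and the drivers' handles rest on its top, their shanks hang in the bores.
- driver_a_mid (a point): Driver with a waisted black handle 29 mm in diameter and 82 mm high, standing in the block; the point is half-way up the handle. Leave it.
- driver_b_mid (a point): Driver with a waisted black handle 25 mm in diameter and 82 mm high, standing in the block; the point is half-way up the handle. Leave it.
- tape_mid (a point): Black tape roll, 90 mm across and 24 mm high, lying between holder and block; its centre. Leave it.
- phone_mid (a point): Black phone, 150 x 72 x 9 mm, lying flat; its centre. Leave it.
Mind the look-alikes: they are no part of the job. There is more than one size of the part that bears disc; the job needs the larger. What is shaped like the part that bears pin_grip but orange is not meant.

How it is judged:
By the outcome, as a careful person would: the job done as asked, in the order asked, and still so for the second after the job is handed in, with the robot touching nothing.
It also fails if it takes over 67 s, if anything falls off the work surface, if the arm or the gripper's body presses on something with over 40 N, if the wrist force passes 120 N, or if a joint passes its speed limit or range.

ROBOT

A 6-joint arm with a two-finger parallel gripper is mounted at the origin on the work surface. World frame = base frame: x ahead of the robot, y to its left, z up, the work surface at z = 0. Lengths are in m, angles in rad, forces in N, time in s.
With the tool pointing down it reaches from about 0.3 to 0.875 m from the base axis. Payload 6.4 kg.
Tool frame: the origin (TCP) lies where the fingers leave the gripper's body, on its centre line; the fingertips stand 73 mm ahead of it and the grasp point (between the pads) lies 54 mm ahead of it (ctrl.pinch_z is the distance from the TCP to the grasp point, in m); z points along the fingers, y is the direction in which the jaws open and shut (so a half turn about z gives the same grasp; the last joint's range is limited). The gripper opens to 85 mm and grips with 20 to 120 N. Pads are 22 mm wide; open, the fingers measure 114 mm over their backs; the gripper's body (76 mm by 85 mm) begins 54 mm behind the grasp point. The pads swing forward as they close: fully open they stand 13 mm farther back than shut.
Start: joints at [-1.374, 0.181, 1.607, -0, 1.354, -0.206], TCP at [0.225, -0.529, 0.304] pointing down, gripper open.
Joint ranges: [-2.99, 2.99], [-0.89, 2.07], [0.3, 2.58], [-1.14, 4.28], [0, 2.63], [-3.12, 3.12]. Speed limits (rad/s): [2.57, 2.57, 3.01, 3.14, 3.14, 3.14].

INTERFACE

Orientations are given as a unit quaternion [w, x, y, z].
In Python, from bench import ctrl, camera, camera_model gives the robot as it stands.
- The arm moves only by the tool arm_command, never from a script. Its argument "series" is a list of rows, each a list of 7 numbers: the shift along the tool's x, y, z in m, then the turn, a rotation vector about the tool's x, y, z in degrees, then the finger opening in m, from 0 to 0.0854. In form: [[tx, ty, tz, rx, ry, rz, gripper], ...]. A call has exactly 5 rows; each row is the pose to reach, as a shift and turn from the pose commanded when the call began, along the tool's axes at that moment; what a row does not reach only later rows make up. A row lasts 1/10 s, in which the tool goes at most 50 mm and 8.59 degrees, less where a joint would pass 70% of its speed; a pose out of reach is approached as far as the arm can. A call with a gripper value outside its range is refused whole. The fingers move at their own pace and stop on an object; the grip force is fixed at half the most. Time passes only in rows, so rows that repeat a pose let the fingers close, or fill a call up. It gives the time, the measured TCP pose, the force and the opening at its end, in the units of the state.
- ctrl.get_obs(): the state, without advancing time (a new reading comes with each control period).
- camera(name): name is "scene" or "top"; returns (picture, depth): 420x560x3 uint8, red, green, blue; 420x560 float32, m along the optical axis (not along the pixel's ray), 0 where there is no reading.
- camera_model(name): a dict with "K" (3x3 intrinsics, pixels), "distortion" ([k1, k2, p1, p2, k3] as OpenCV has them; the pictures are not rectified), "position" and "attitude" of the camera in the world. Camera axes: x right, y down, z forward; pixel columns grow to the right and rows downward; lengths in m; the calibration is good to about 2 mm. A picture is of the moment at which its call begins. camera_model takes no time and is no camera call.
- ctrl.hand_in(): hands the job in, once; it reports no verdict.
The state is a dict: "time_s": time; "q": joint angles; "dq": joint speeds; "joint_efforts": joint torques, N m; "eef_pos": TCP position; "eef_rot": TCP orientation; "wrist_force": force on the tool from outside, world axes, zero at the start; "torque": the same for the moment, N m; "opening": opening from 0.0 (shut) to 1.0 (fully open).
Only numpy, scipy, OpenCV 4.12 (cv2) and the standard library are available. Lean on these libraries where they do the work, as an engineer would, in place of code of your own. Each camera call takes 0.05 s, during which the arm holds its last target. There are 200 camera calls.

## Working session

There is one attempt and no reset: what is moved stays moved. The work goes in short steps, Python scripts to look and compute and a tool call to move; the robot and the scene stay as the last step left them, time stands still between calls to the robot, and variables do not carry over. Pictures are saved under pics/ and viewed, about 8 in all and at most 12, crops included, and the job is handed in when it is done.

Besides the shell and the picture viewer there is one more tool, called after "Request:" as name(argument=value, ...) on one line, values as JSON. arm_command: Moves the arm, as the interface text tells. Its arguments: {"type":"object","properties":{"series":{"type":"array","items":{"type":"array","items":{"type":"number"}}}},"required":["series"]}

```bash
ls; mkdir -p pics; python3 - <<'E'
from bench import ctrl,camera,camera_model
import cv2,numpy as np
for n in("scene","top"):
    p,d=camera(n); m=camera_model(n); print(n,{k:np.round(v,4).tolist() for k,v in m.items()})
    cv2.imwrite(f"pics/{n}0.png",p[:,:,::-1]); np.save(f"pics/{n}0.npy",d); print((d>0).mean())
print(ctrl.get_obs())
E
```

```text
pics
scene {'K': [[460.0736, 0.0, 279.4387], [0.0, 460.0736, 212.6672], [0.0, 0.0, 1.0]], 'distortion': [-0.0386, 0.0, 0.0, 0.0, 0.0], 'position': [1.3608, 0.0941, 0.8085], 'attitude': [-0.2788, 0.6064, 0.6731, -0.3184]}
0.9960459183673469
top {'K': [[454.5985, 0.0, 278.358], [0.0, 454.5985, 213.793], [0.0, 0.0, 1.0]], 'distortion': [-0.0563, 0.0, 0.0, 0.0, 0.0], 'position': [0.4179, -0.0277, 1.2605], 'attitude': [-0.0346, 0.7087, -0.7044, 0.0211]}
0.9959353741496598
{'time_s': 0.1, 'q': array([-1.37430109e+00,  1.81488163e-01,  1.60787460e+00, -8.34786112e-06,
        1.35381377e+00, -2.06297171e-01]), 'dq': array([ 0.00059251, -0.00104976, -0.00064616,  0.00028678,  0.00033625,
        0.00090108]), 'joint_efforts': array([ 1.10849262e-03, -4.45878446e+01, -3.52239883e+01, -1.17818495e-04,
        4.21494435e-03, -2.16466145e-05]), 'eef_pos': array([ 0.2253348 , -0.52860195,  0.30307826]), 'eef_rot': array([-7.91953196e-04,  9.79787753e-01,  2.00038328e-01, -1.94024626e-07]), 'wrist_force': array([0.20863031, 0.22236833, 0.17829817]), 'torque': array([0.02313951, 0.04479838, 0.00785502]), 'opening': 0.9986742645280283}
```

View pics/scene0.png

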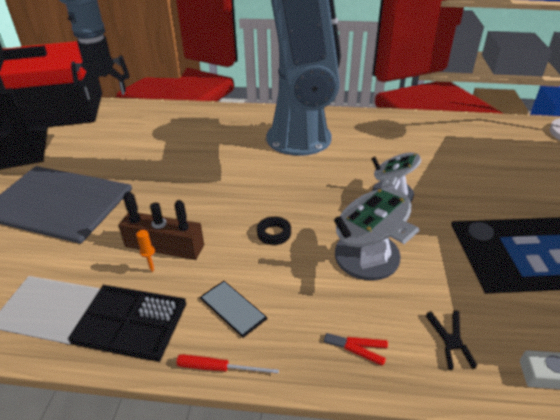

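View pics/top0.png

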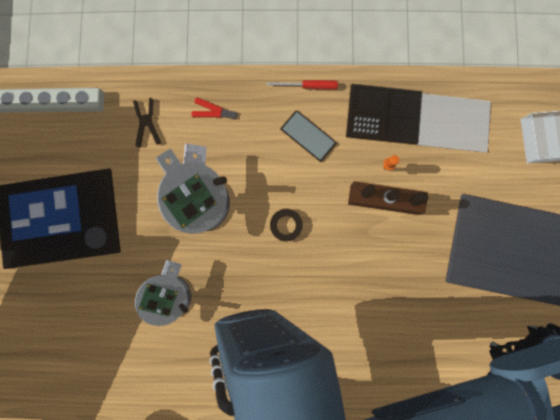

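The large holder is at top (193,197) with its post at (220,181). The block's middle item (top 391,197; scene 157,215) shows a grey flange, so it is the pin. Next I zoom in on both.

```bash
cat > h.py <<'E'
import numpy as np,cv2
from scipy.spatial.transform import Rotation as R
from bench import ctrl,camera,camera_model
def rot(q): return R.from_quat([q[1],q[2],q[3],q[0]])
def pts(n,d):
    m=camera_model(n);v,u=np.mgrid[:420,:560].astype(np.float32)
    x=cv2.undistortPoints(np.stack([u,v],-1).reshape(-1,1,2),m["K"],np.array(m["distortion"])).reshape(420,560,2)
    P=np.dstack([x[...,0]*d,x[...,1]*d,d])
    return P@rot(m["attitude"]).as_matrix().T+m["position"]
def proj(n,X):
    m=camera_model(n);Rm=rot(m["attitude"]).as_matrix().T
    return cv2.projectPoints(np.atleast_2d(X).astype(float),cv2.Rodrigues(Rm)[0],-Rm@m["position"],m["K"],np.array(m["distortion"]))[0][:,0]
def look(n,name):
    p,d=camera(n);cv2.imwrite(f"pics/{name}.png",p[:,:,::-1]);np.save(f"pics/{name}.npy",d);return p,d
E
python3 - <<'E'
from h import *
t=cv2.imread("pics/top0.png");s=cv2.imread("pics/scene0.png")
a=cv2.resize(t[135:245,140:250],(400,400),interpolation=cv2.INTER_CUBIC)
b=cv2.resize(s[170:290,320:440],(400,400),interpolation=cv2.INTER_CUBIC)
cv2.imwrite("pics/z1.png",np.hstack([a,b]))
T=pts("top",np.load("pics/top0.npy"));S=pts("scene",np.load("pics/scene0.npy"))
for n,P,L in(("top",T,[(170,160),(165,170),(195,150),(193,165),(165,215),(215,215),(220,181),(391,197),(391,192),(370,192),(413,198)]),("scene",S,[(405,232),(340,225),(157,210),(157,224)])):
    for u,v in L: print(n,u,v,P[v,u].round(4))
# plate plane: grey points in top
hsv=cv2.cvtColor(t,cv2.COLOR_BGR2HSV)
for n,im,P,(u0,u1,v0,v1) in(("top",t,T,(140,240,140,240)),("scene",s,S,(330,430,180,245))):
    h=cv2.cvtColor(im,cv2.COLOR_BGR2HSV);m=np.zeros((420,560),bool);m[v0:v1,u0:u1]=1
    m&=(h[...,1]<60)&(h[...,2]>110)&(P[...,2]>.07)
    Q=P[m];best=None;rng=np.random.default_rng(0)
    for _ in range(300):
        a=Q[rng.choice(len(Q),3,False)];nn=np.cross(a[1]-a[0],a[2]-a[0]);l=np.linalg.norm(nn)
        if l<1e-4: continue
        nn/=l;i=abs((Q-a[0])@nn)<.003
        if best is None or i.sum()>best.sum():best=i
    I=Q[best];c=I.mean(0);nn=np.linalg.svd(I-c)[2][2];nn*=np.sign(nn[2]);print(n,len(Q),best.sum(),c.round(4),nn.round(4),np.degrees(np.arccos(nn[2])).round(2), "std",((I-c)@nn).std())
E
```

```text
top 170 160 [0.637  0.2628 0.1584]
top 165 170 [0.6098 0.2713 0.1706]
top 195 150 [0.6696 0.208  0.1248]
top 193 165 [0.6285 0.2096 0.1371]
top 165 215 [0.4997 0.2692 0.167 ]
top 215 215 [0.5055 0.1576 0.0992]
top 220 181 [0.585  0.1375 0.1573]
top 391 197 [ 0.5505 -0.2871  0.1308]
top 391 192 [ 0.5624 -0.2859  0.1364]
top 370 192 [ 0.5603 -0.231   0.1505]
top 413 198 [ 0.5499 -0.346   0.117 ]
scene 405 232 [0.6425 0.2671 0.1724]
scene 340 225 [0.5973 0.1364 0.1406]
scene 157 210 [ 0.5654 -0.2907  0.1231]
scene 157 224 [ 0.5698 -0.297   0.0825]
top 1366 756 [0.5769 0.2464 0.1573] [-0.0314 -0.497   0.8672] 29.87 std 0.0014673166866294135
scene 1693 1284 [0.5912 0.2369 0.1527] [-0.0309 -0.4971  0.8672] 29.87 std 0.0011395479501766519
```

View pics/z1.png

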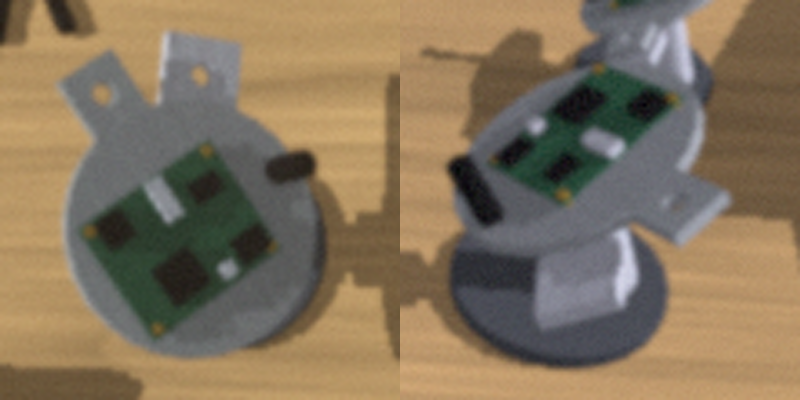

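Crop: tab hole at about top (168,161), ear hole at about (195,155.6), and the post leaning right. Both views agree on the plate plane (29.9° tilt). Now the geometry.

```bash
cat >> h.py <<'E'
n=np.array([-.0312,-.497,.8672]);n/=np.linalg.norm(n);p0=np.array([.584,.2417,.1550])
def ray(c,uv,pl,nn):
    m=camera_model(c);x=cv2.undistortPoints(np.array([[uv]],float),m["K"],np.array(m["distortion"])).ravel()
    r=rot(m["attitude"]).apply([x[0],x[1],1]);o=np.array(m["position"]);return o+r*((pl-o)@nn)/(r@nn)
def ang(a,b): return np.arctan2(np.cross(a,b)@n,a@b)   # ccw about n from a to b
E
python3 - <<'E'
from h import *
t=cv2.imread("pics/top0.png");s=cv2.imread("pics/scene0.png")
# plane coords circle fit: centroid via contour of in-plane points (both views), enclosing fit of rim
e1=np.cross([0,1,0],n);e1/=np.linalg.norm(e1);e2=np.cross(n,e1)
th=ray("top",(168.05,160.85),p0,n);eh=ray("top",(195.0,155.6),p0-14*.001*n,n)
ths=ray("scene",(320+278*.3,170+202*.3),p0,n)
print("tab hole top/scene",th.round(4),ths.round(4),"ear",eh.round(4),"ear(lifted)",(eh+.014*n).round(4))
from scipy.optimize import least_squares
for c in("top","scene"):
    P=pts(c,np.load(f"pics/{c}0.npy"));Q=P.reshape(-1,3)
    d=(Q-p0)@n;Q=Q[(abs(d)<.004)&(np.linalg.norm(Q-p0,axis=1)<.2)]
    xy=np.c_[(Q-p0)@e1,(Q-p0)@e2]
    # rim: outermost per angle, robust fit with r=.09
    c0=np.median(xy,0)
    for _ in range(3):
        a=np.arctan2(*(xy-c0).T[::-1]);r=np.hypot(*(xy-c0).T);b=(a//.1).astype(int)
        rim=np.array([xy[b==k][np.argmax(r[b==k])] for k in np.unique(b)])
        f=least_squares(lambda q:np.hypot(*(rim-q[:2]).T)-q[2],[*c0,.09],loss="cauchy",f_scale=.002);c0=f.x[:2]
    C=p0+c0[0]*e1+c0[1]*e2;print(c,"centre",C.round(4),"r",f.x[2].round(4))
    print(" dist tab",np.linalg.norm(th-C).round(4),"ear",np.linalg.norm(eh+.014*n-C).round(4),"ang ear->tab",ang(eh+.014*n-C,th-C).round(3))
    x=(th-C)/np.linalg.norm(th-C);print(" post pred",(C+.073*np.cross(x,n)+.027*n).round(4))
    # dark post points
    im=(t if c=="top" else s);v=im.max(2).reshape(-1);Q=P.reshape(-1,3);h=(Q-p0)@n
    m=(h>.02)&(h<.06)&(np.linalg.norm(Q-C-n*.03,axis=1)<.1)&(v<70);print(" post pts",m.sum(),Q[m].mean(0).round(4),"hmax",np.percentile(h[m],98).round(4))
E
```

```text
tab hole top/scene [0.6326 0.2646 0.1699] [0.636  0.2649 0.1701] ear [0.6556 0.2082 0.1222] ear(lifted) [0.6552 0.2012 0.1344]
top centre [0.5477 0.2083 0.1345] r 0.0896
 dist tab 0.1078 ear 0.1077 ang ear->tab 0.721
 post pred [0.5918 0.1443 0.1306]
 post pts 67 [0.5881 0.1382 0.1478] hmax 0.0584
scene centre [0.5473 0.2072 0.1339] r 0.09
 dist tab 0.1089 ear 0.108 ang ear->tab 0.716
 post pred [0.5918 0.1434 0.1301]
 post pts 127 [0.5961 0.1383 0.1412] hmax 0.0552
```

```bash
cat >> h.py <<'E'
C=np.array([.5468,.2078,.1342]);EH=np.array([.6554,.2080,.1222]);TH=np.array([.634,.2648,.170])
def pose(grasp,xdir,zdir=-n,back=.054):
    z=zdir/np.linalg.norm(zdir);x=xdir-z*(xdir@z);x/=np.linalg.norm(x);y=np.cross(z,x)
    return grasp-z*back,R.from_matrix(np.c_[x,y,z])
def move(p,r,o=None):
    o=o or ctrl.get_obs();r0=rot(o["eef_rot"])
    d=r0.inv().apply(p-o["eef_pos"]);w=np.degrees((r0.inv()*r).as_rotvec())
    print("shift",d.round(4).tolist(),"turn",w.round(2).tolist(),"to",p.round(4))
def st():
    o=ctrl.get_obs();print("t",o["time_s"],"q",o["q"].round(2),"pos",o["eef_pos"].round(4),"F",o["wrist_force"].round(1),"open",round(o["opening"],3))
def postdir(th):  # unit from centre to post given tab hole
    x=th-C;x-=n*(x@n);x/=np.linalg.norm(x);return np.cross(x,n)
E
python3 - <<'E'
from h import *
d=postdir(TH);print(d)
p,r=pose(C+.073*d+.034*n+.11*n,-d);move(p,r)
E
```

```text
[ 0.61024374 -0.69660908 -0.37727757]
shift [0.5612, -0.3991, 0.0255] turn [6.67, 33.55, -101.44] to [0.5852 0.0585 0.2784]
```

Request:
arm_command(series=[[0.08, -0.06, 0.0, 1, 5, -8, 0.085], [0.14, -0.1, 0.0, 2, 8, -17, 0.085], [0.18, -0.13, 0.0, 2, 10, -26, 0.085], [0.22, -0.16, 0.0, 3, 12, -34, 0.085], [0.26, -0.185, 0.0, 3, 15, -42, 0.085]])

```text
time_s: 0.6
eef_pos: [0.3556, -0.3133, 0.3037]
eef_rot: [-0.05, 0.843, 0.523, 0.115]
wrist_force: [0.6, 0.1, -0.3]
opening: 0.997
```

```bash
cat > m1.py <<'E'
from h import *
st();d=postdir(TH)
p,r=pose(C+.073*d+.034*n+.11*n,-d);move(p,r)
E
python3 m1.py
```

```text
t 0.6 q [-1.09 -0.02  1.84  0.22  1.45 -0.68] pos [ 0.3556 -0.3133  0.3037] F [ 0.6  0.1 -0.3] open 0.997
shift [0.4152, 0.0378, 0.1333] turn [4.65, 19.32, -60.94] to [0.5852 0.0585 0.2784]
```

Request:
arm_command(series=[[0.047, 0.004, 0.015, 0.6, 2.6, -8, 0.085], [0.094, 0.008, 0.03, 1.2, 5.2, -16, 0.085], [0.14, 0.012, 0.045, 1.8, 7.8, -24, 0.085], [0.186, 0.016, 0.06, 2.4, 10, -32, 0.085], [0.23, 0.02, 0.074, 3, 12.5, -40, 0.085]])

```text
time_s: 1.1
eef_pos: [0.483, -0.1075, 0.2889]
eef_rot: [-0.084, 0.595, 0.774, 0.201]
wrist_force: [1.1, -1.5, 0.3]
opening: 0.998
```

```bash
python3 m1.py
```

```text
t 1.1 q [-0.67  0.06  1.83  0.4   1.45 -1.01] pos [ 0.483  -0.1075  0.2889] F [ 1.1 -1.5  0.3] open 0.998
shift [0.1148, 0.1305, 0.089] turn [1.54, 6.83, -20.94] to [0.5852 0.0585 0.2784]
```

Request:
arm_command(series=[[0.025, 0.03, 0.02, 0.4, 1.7, -5.2, 0.07], [0.05, 0.06, 0.04, 0.8, 3.4, -10.5, 0.07], [0.08, 0.09, 0.062, 1.2, 5.1, -16, 0.07], [0.1, 0.115, 0.078, 1.5, 6.8, -21, 0.07], [0.115, 0.1305, 0.089, 1.54, 6.83, -20.94, 0.07]])

```text
time_s: 1.6
eef_pos: [0.5862, 0.0584, 0.2775]
eef_rot: [-0.101, 0.431, 0.865, 0.237]
wrist_force: [0.6, 0.3, -0.6]
opening: 0.819
```

```bash
python3 m1.py; python3 - <<'E'
from h import *
p,d=look("scene","s1");q,_=look("top","t1")
d=postdir(TH);X=[C+.073*d+.054*n,C+.073*d]
for im,c in((p,"scene"),(q,"top")):
    print(proj(c,X).round(1).tolist())
a=cv2.resize(p[110:290,290:470],(400,400),interpolation=2);b=cv2.resize(q[100:280,120:300],(400,400),interpolation=2)
cv2.imwrite("pics/z2.png",np.hstack([a,b])[:,:,::-1])
E
```

```text
t 1.6 q [-0.31  0.25  1.64  0.51  1.41 -1.09] pos [0.5862 0.0584 0.2775] F [ 0.6  0.3 -0.6] open 0.819
shift [0.0011, -0.0005, -0.0007] turn [-0.04, -0.03, -0.13] to [0.5852 0.0585 0.2784]
[[337.6, 218.1], [348.1, 235.2]]
[[223.3, 179.4], [215.4, 181.5]]
```

View pics/z2.png

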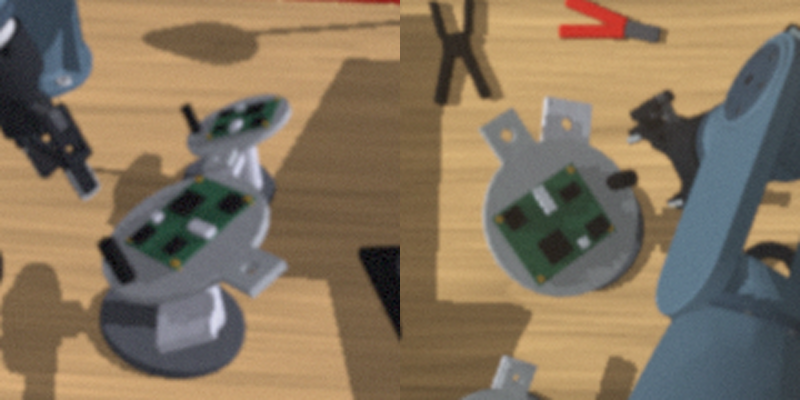

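The picture shows the fingers facing the post along its axis, and the predicted post top at scene (337.6,218.1) falls on it. I advance along the tool axis, then grip.

Request:
arm_command(series=[[-0.001, 0, 0.03, 0, 0, 0, 0.07], [-0.001, 0, 0.06, 0, 0, 0, 0.07], [-0.001, 0, 0.085, 0, 0, 0, 0.07], [-0.001, 0, 0.105, 0, 0, 0, 0.07], [-0.001, 0, 0.11, 0, 0, 0, 0.07]])

```text
time_s: 2.2
eef_pos: [0.5879, 0.1103, 0.1801]
eef_rot: [-0.102, 0.433, 0.864, 0.236]
wrist_force: [0.1, 0.5, 0.4]
opening: 0.823
```

Request:
arm_command(series=[[0, 0, 0, 0, 0, 0, 0.04], [0, 0, 0, 0, 0, 0, 0.01], [0, 0, 0, 0, 0, 0, 0.01], [0, 0, 0, 0, 0, 0, 0.01], [0, 0, 0, 0, 0, 0, 0.01]])

```text
time_s: 2.7
eef_pos: [0.5904, 0.109, 0.1839]
eef_rot: [-0.099, 0.433, 0.864, 0.237]
wrist_force: [-3.1, -4.9, 5.8]
opening: 0.219
```

```bash
python3 - <<'E'
from h import *
st();o=ctrl.get_obs();r0=rot(o["eef_rot"]);p=o["eef_pos"]
c0=r0.inv().apply(C-p);print("axis in tool",c0.round(4),"n in tool",r0.inv().apply(n).round(4))
for th in np.array([.1,.2,.3,.4,.5,.6,.66,.72]):
    Rn=R.from_rotvec(-th*n);pt=C+Rn.apply(p-C);print(th,end=" ");move(pt,Rn*r0,o)
E
```

```text
t 2.7 q [-0.23  0.38  1.7   0.55  1.21 -1.1 ] pos [0.5904 0.109  0.1839] F [-3.1 -4.9  5.8] open 0.219
axis in tool [ 0.077  -0.      0.0905] n in tool [-0.0037  0.0014 -1.    ]
0.1 shift [0.0004, -0.0077, -0.0] turn [0.02, -0.01, 5.73] to [0.5841 0.1054 0.1816]
0.2 shift [0.0015, -0.0152, -0.0] turn [0.04, -0.02, 11.46] to [0.5773 0.1023 0.1795]
0.3 shift [0.0035, -0.0226, -0.0] turn [0.06, -0.02, 17.19] to [0.5703 0.0998 0.1779]
0.4 shift [0.0061, -0.0298, -0.0001] turn [0.08, -0.03, 22.92] to [0.563  0.0979 0.1765]
0.5 shift [0.0094, -0.0367, -0.0001] turn [0.11, -0.04, 28.65] to [0.5555 0.0967 0.1756]
0.6 shift [0.0134, -0.0433, -0.0001] turn [0.13, -0.05, 34.38] to [0.5478 0.0962 0.175 ]
0.66 shift [0.0162, -0.047, -0.0001] turn [0.14, -0.05, 37.81] to [0.5432 0.0962 0.1748]
0.72 shift [0.0191, -0.0505, -0.0001] turn [0.15, -0.06, 41.25] to [0.5387 0.0964 0.1748]
```

Request:
arm_command(series=[[0.0004, -0.0077, 0, 0, 0, 5.73, 0.01], [0.0015, -0.0152, 0, 0, 0, 11.46, 0.01], [0.0035, -0.0226, 0, 0, 0, 17.19, 0.01], [0.0061, -0.0298, 0, 0, 0, 22.92, 0.01], [0.0094, -0.0367, 0, 0, 0, 28.65, 0.01]])

```text
time_s: 3.2
eef_pos: [0.5562, 0.0964, 0.1754]
eef_rot: [-0.153, 0.635, 0.729, 0.205]
wrist_force: [2.2, -3.2, 2.5]
opening: 0.218
```

```bash
cat > m2.py <<'E'
from h import *
import sys
st();o=ctrl.get_obs();r0=rot(o["eef_rot"]);p=o["eef_pos"]
c0=r0.inv().apply(C-p);print("axis in tool",c0.round(4))
P,d=look("top","t%d"%int(o["time_s"]*100))
X=pts("top",d);h=(X-C)@n;rr=np.linalg.norm(X-C-h[...,None]*n,axis=2)
m=(abs(h)<.004)&(rr>.098)&(rr<.127)
m=cv2.morphologyEx(m.astype(np.uint8),cv2.MORPH_OPEN,np.ones((3,3)))>0
Q=X[m];a=np.array([ang(EH+.014*n-C,q) for q in Q-C]);print("tab px",m.sum(),"tab angle mean/median",a.mean().round(4),np.median(a).round(4),"mid-range",((np.percentile(a,3)+np.percentile(a,97))/2).round(4))
rem=float(np.median(a)) if len(sys.argv)<2 else float(sys.argv[1])
for f in (.5,1):
    th=rem*f;Rn=R.from_rotvec(-th*n);pt=C+Rn.apply(p-C);print(th,end=" ");move(pt,Rn*r0,o)
s,_=look("scene","s%d"%int(o["time_s"]*100))
cv2.imwrite("pics/z_%d.png"%int(o["time_s"]*100),np.hstack([cv2.resize(P[130:230,140:240],(400,400),interpolation=2),cv2.resize(s[170:270,330:430],(400,400),interpolation=2)])[:,:,::-1])
E
python3 m2.py
```

```text
t 3.2 q [-0.26  0.32  1.79  0.55  1.19 -0.65] pos [0.5562 0.0964 0.1754] F [ 2.2 -3.2  2.5] open 0.218
axis in tool [ 0.0775 -0.0014  0.0905]
tab px 129 tab angle mean/median 0.2415 0.2735 mid-range 0.2289
0.1367404877277366 shift [0.0006, -0.0105, -0.0001] turn [0.03, -0.04, 7.83] to [0.5457 0.0957 0.1746]
0.2734809754554732 shift [0.0026, -0.0209, -0.0001] turn [0.06, -0.09, 15.67] to [0.5352 0.0963 0.1746]
```

Request:
arm_command(series=[[0.0003, -0.0056, 0, 0, 0, 4.2, 0.01], [0.001, -0.0112, 0, 0, 0, 8.4, 0.01], [0.0017, -0.0169, 0, 0, 0, 12.6, 0.01], [0.0017, -0.0169, 0, 0, 0, 12.6, 0.01], [0.0017, -0.0169, 0, 0, 0, 12.6, 0.01]])

```text
time_s: 3.8
eef_pos: [0.539, 0.0959, 0.1744]
eef_rot: [-0.175, 0.71, 0.656, 0.187]
wrist_force: [-0.7, -7.2, 4.6]
opening: 0.219
```

```bash
python3 m2.py; ls pics
```

```text
t 3.8 q [-0.27  0.29  1.84  0.55  1.19 -0.45] pos [0.539  0.0959 0.1744] F [-0.7 -7.2  4.6] open 0.219
axis in tool [ 0.0776 -0.0008  0.0905]
tab px 127 tab angle mean/median -0.0427 -0.0676 mid-range -0.0296
-0.03380393176853809 shift [0.0001, 0.0026, 0.0] turn [-0.01, 0.01, -1.94] to [0.5416 0.0957 0.1744]
-0.06760786353707618 shift [0.0002, 0.0052, 0.0] turn [-0.01, 0.02, -3.87] to [0.5442 0.0956 0.1744]
s1.npy
s1.png
s320.npy
s320.png
s380.npy
s380.png
scene0.npy
scene0.png
t1.npy
t1.png
t320.npy
t320.png
t380.npy
t380.png
top0.npy
top0.png
z1.png
z2.png
z_320.png
z_380.png
```

View pics/z_380.png

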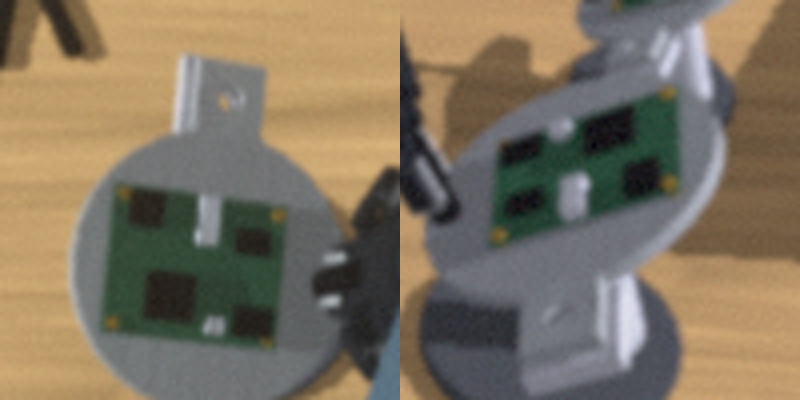

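Tab hole now shows at about top (198,154.5) and the tab nearly covers the ear. Next I measure the clean right-hand edges of the ear (before) and the tab (now), using saturation profiles.

```bash
cat > edge.py <<'E'
from h import *
e=EH+.014*n-C;e-=n*(e@n);e/=np.linalg.norm(e);t=np.cross(n,e)   # e radial to nominal ear, t ccw
def sat(f):
    im=cv2.imread(f).astype(np.float32);return (im.max(2)-im.min(2))/(im.max(2)+1)
def edges(f,h,a0=0.):
    S=sat(f);e_=R.from_rotvec(a0*n).apply(e);t_=R.from_rotvec(a0*n).apply(t);o=[]
    for rad in np.arange(.104,.128,.002):
        s=np.arange(-.05,.05,.0005);X=C+h*n+rad*e_+s[:,None]*t_
        uv=proj("top",X).astype(np.float32);v=cv2.remap(S,uv[None,:,0],uv[None,:,1],cv2.INTER_LINEAR)[0]
        th=.3;k=np.where(v<th)[0];k=k[abs(s[k])<.045]
        lo=np.where((v[:-1]>=th)&(v[1:]<th)&(s[1:]<-.008))[0];hi=np.where((v[:-1]<th)&(v[1:]>=th)&(s[1:]>.008))[0]
        o.append([s[lo[-1]] if len(lo) else np.nan,s[hi[0]] if len(hi) else np.nan])
    return (np.array(o)*1000)
if __name__=="__main__":
    print("wood sat",sat("pics/top0.png")[150,260],"steel",sat("pics/top0.png")[215,165])
    for f,h,a in(("pics/top0.png",-.014,0),("pics/top0.png",0,.72),("pics/t380.png",0,0)):
        E=edges(f,h,a);print(f,h,"low edge",E[:,0].round(1).tolist(),"high",E[:,1].round(1).tolist())
E
python3 edge.py
```

```text
wood sat 0.45128205 steel 0.035714287
pics/top0.png -0.014 low edge [-29.0, -29.0, -29.0, -29.0, -29.0, -28.5, -28.5, -28.5, -28.5, -28.5, -28.5, -28.5, -28.0] high [31.5, 32.0, 32.0, 31.5, 31.5, 31.5, 31.5, 31.5, 31.5, 31.5, 32.0, 32.0, 31.5]
pics/top0.png 0 low edge [-24.5, -24.5, -24.0, -24.0, -24.0, -24.5, -24.5, -24.5, -24.0, -24.5, -25.0, -24.5, -24.5] high [24.0, 24.0, 24.5, 24.0, 24.0, 24.0, 24.0, 24.0, 24.0, 24.0, 24.0, 24.0, 24.0]
pics/t380.png 0 low edge [-24.0, -24.0, -24.0, -23.5, -23.5, -23.5, -23.5, -23.5, -23.5, -23.5, -23.5, -24.0, -24.0] high [36.0, 36.0, 35.5, 35.5, 36.0, 36.0, 36.0, 36.0, 36.0, 36.0, 36.0, 36.0, 35.5]
```

Ear and tab edges agree to about 0.1 mm, so the holes are lined up. I release, back off along the post and recheck.

Request:
arm_command(series=[[0, 0, 0, 0, 0, 0, 0.03], [0, 0, 0, 0, 0, 0, 0.06], [0, 0, 0, 0, 0, 0, 0.07], [0, 0, -0.02, 0, 0, 0, 0.07], [0, 0, -0.05, 0, 0, 0, 0.07]])

```text
time_s: 4.4
eef_pos: [0.5349, 0.0733, 0.2156]
eef_rot: [-0.179, 0.709, 0.656, 0.186]
wrist_force: [-0.1, -0.3, 0.0]
opening: 0.82
```

Request:
arm_command(series=[[0, 0, -0.04, 0, 0, 0, 0.07], [0, 0, -0.08, 0, 0, 0, 0.07], [0, -0.03, -0.1, 0, 0, 0, 0.07], [-0.04, -0.04, -0.1, 0, 0, 0, 0.07], [-0.08, -0.04, -0.1, 0, 0, 0, 0.07]])

```text
time_s: 4.9
eef_pos: [0.487, -0.0436, 0.2651]
eef_rot: [-0.175, 0.708, 0.657, 0.187]
wrist_force: [0.6, 0.4, -1.3]
opening: 0.823
```

```bash
python3 - <<'E'
from h import *
from edge import edges
st();p,d=look("top","t2");s,ds=look("scene","s2")
E=edges("pics/t2.png",0);print(E[:,0].round(1).tolist())
# pin: flange/handle, block. Handle top depth points both views
t0=p
for c,im,D in(("top",p,d),("scene",s,ds)):
    P=pts(c,D)
    w=(np.abs(P[...,0]-.555)<.06)&(P[...,1]<-.18)&(P[...,1]>-.40)
    for lo,hi in((.085,.2),(.07,.0815)):
        m=(w&(P[...,2]>lo)&(P[...,2]<hi)).astype(np.uint8)
        k,lab,stt,cen=cv2.connectedComponentsWithStats(m)
        for i in range(1,k):
            if stt[i,4]>15:
                Q=P[lab==i];print(c,lo,"px",cen[i].round(1),stt[i,4],"mean",Q.mean(0).round(4),"min",np.percentile(Q,3,axis=0).round(3),"max",np.percentile(Q,97,axis=0).round(3))
a=cv2.resize(p[170:230,340:440],(500,300),interpolation=2);b=cv2.resize(s[180:270,110:260],(500,300),interpolation=2)
cv2.imwrite("pics/z3.png",np.vstack([a,b])[:,:,::-1])
E
```

```text
t 4.9 q [-0.57  0.11  1.84  0.45  1.47 -0.6 ] pos [ 0.487  -0.0436  0.2651] F [ 0.6  0.4 -1.3] open 0.823
[-24.0, -24.0, -23.5, -23.5, -23.5, -23.5, -23.5, -23.5, -23.5, -23.5, -24.0, -24.0, -24.0]
top 0.085 px [392.4 194.5] 119 mean [ 0.5576 -0.292   0.1253] min [ 0.547 -0.304  0.089] max [ 0.57  -0.282  0.137]
top 0.085 px [418.8 197.8] 182 mean [ 0.5483 -0.3549  0.1362] min [ 0.537 -0.369  0.087] max [ 0.561 -0.346  0.158]
top 0.07 px [402.1 198. ] 619 mean [ 0.5546 -0.3291  0.075 ] min [ 0.523 -0.386  0.071] max [ 0.588 -0.266  0.08 ]
scene 0.085 px [130.8 204.7] 308 mean [ 0.5568 -0.3575  0.1268] min [ 0.544 -0.372  0.087] max [ 0.565 -0.348  0.157]
scene 0.085 px [180.4 213.1] 277 mean [ 0.5748 -0.2308  0.1261] min [ 0.564 -0.243  0.087] max [ 0.581 -0.221  0.157]
scene 0.085 px [155.7 212.2] 218 mean [ 0.5651 -0.2954  0.1155] min [ 0.553 -0.308  0.088] max [ 0.572 -0.286  0.136]
scene 0.07 px [160.5 225.7] 1037 mean [ 0.5663 -0.2911  0.0747] min [ 0.532 -0.389  0.071] max [ 0.595 -0.204  0.08 ]
```

View pics/z3.png

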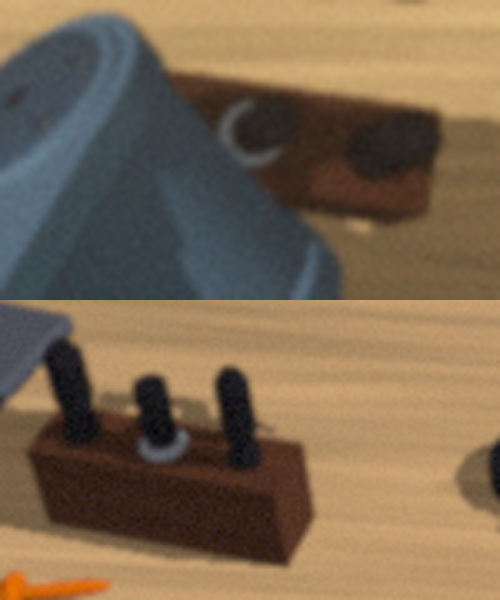

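The plate has stayed put (edges unchanged). The pin is the middle item, with its grey flange at scene (156,214) and its handle top at z≈0.136. Now the pin axis and row direction.

```bash
cat > m3.py <<'E'
from h import *
PIN=np.array(np.load("pics/pin.npy")) if __import__("os").path.exists("pics/pin.npy") else None
E
python3 - <<'E'
from h import *
P=pts("top",np.load("pics/top0.npy"))
def cap(y0,y1,z0,z1):
    m=(P[...,0]>.5)&(P[...,0]<.6)&(P[...,1]>y0)&(P[...,1]<y1)&(P[...,2]>z0)&(P[...,2]<z1);Q=P[m];return m.sum(),Q.mean(0).round(4),((Q.min(0)+Q.max(0))/2).round(4)
print("pin cap",cap(-.32,-.26,.131,.142));print("drA",cap(-.39,-.33,.15,.165));print("drB",cap(-.26,-.2,.15,.165))
# flange in scene & top: grey bright ring on plane z=.081
for f,c in(("top0","top"),("scene0","scene")):
    im=cv2.imread(f"pics/{f}.png").astype(int);u,v=(np.r_[0] if 0 else (391,197)) if c=="top" else (157,220)
    w=np.zeros((420,560),np.uint8);w[v-14:v+14,u-14:u+14]=1
    m=(w>0)&(im.max(2)>95)&((im.max(2)-im.min(2))<30);vv,uu=np.nonzero(m)
    X=np.array([ray(c,(a,b),np.array([0,0,.081]),np.array([0,0,1.])) for a,b in zip(uu,vv)])
    k=cv2.fitEllipse  # circle fit r=17mm
    from scipy.optimize import least_squares
    print(c,len(X),"extent",X.min(0).round(4),X.max(0).round(4),"(midy)",((X.min(0)+X.max(0))/2).round(4))
E
```

```text
pin cap (np.int64(67), array([ 0.5595, -0.2949,  0.1344]), array([ 0.5592, -0.2951,  0.1349]))
drA (np.int64(75), array([ 0.5495, -0.3592,  0.1552]), array([ 0.5487, -0.3596,  0.1554]))
drB (np.int64(60), array([ 0.5677, -0.2315,  0.1548]), array([ 0.5674, -0.2317,  0.1557]))
top 36 extent [ 0.5406 -0.3036  0.081 ] [ 0.5563 -0.2801  0.081 ] (midy) [ 0.5485 -0.2918  0.081 ]
scene 26 extent [ 0.5448 -0.3075  0.081 ] [ 0.5785 -0.2793  0.081 ] (midy) [ 0.5616 -0.2934  0.081 ]
```

```bash
cat > m3.py <<'E'
from h import *
PIN=np.array([.5593,-.2951,.109]);ROW=np.array([.145,.989,0])
st();p,r=pose(PIN,ROW,np.array([0,0,-1.]))
move(p+[0,0,.107],r);move(p,r)
E
python3 m3.py
```

```text
t 5.0 q [-0.57  0.11  1.85  0.45  1.47 -0.6 ] pos [ 0.4866 -0.0457  0.262 ] F [ 0.6  0.6 -0.9] open 0.822
shift [-0.2063, 0.0922, -0.1283] turn [-1.46, -29.78, 3.57] to [ 0.5593 -0.2951  0.27  ]
shift [-0.2595, 0.0932, -0.0355] turn [-1.46, -29.78, 3.57] to [ 0.5593 -0.2951  0.163 ]
```

Request:
arm_command(series=[[-0.034, 0.015, -0.021, -0.3, -6, 0.7, 0.08], [-0.069, 0.031, -0.043, -0.6, -12, 1.4, 0.08], [-0.103, 0.046, -0.064, -0.9, -18, 2.1, 0.08], [-0.138, 0.061, -0.086, -1.2, -24, 2.8, 0.08], [-0.172, 0.077, -0.107, -1.46, -29.78, 3.57, 0.08]])

```text
time_s: 5.5
eef_pos: [0.55, -0.2519, 0.2716]
eef_rot: [0.003, 0.756, 0.655, -0.0]
wrist_force: [0.1, -0.6, 0.1]
opening: 0.935
```

```bash
python3 m3.py
```

```text
t 5.5 q [-0.62  0.27  1.56 -0.    1.3  -0.48] pos [ 0.55   -0.2519  0.2716] F [ 0.1 -0.6  0.1] open 0.935
shift [-0.0414, 0.0153, 0.0018] turn [0.23, 0.21, 0.2] to [ 0.5593 -0.2951  0.27  ]
shift [-0.041, 0.0149, 0.1088] turn [0.23, 0.21, 0.2] to [ 0.5593 -0.2951  0.163 ]
```

Request:
arm_command(series=[[-0.02, 0.007, 0.002, 0, 0, 0, 0.08], [-0.04, 0.015, 0.002, 0.1, 0.1, 0.1, 0.08], [-0.0405, 0.015, 0.002, 0.1, 0.1, 0.1, 0.08], [-0.0405, 0.015, 0.02, 0.1, 0.1, 0.1, 0.08], [-0.0405, 0.015, 0.03, 0.1, 0.1, 0.1, 0.08]])

```text
time_s: 6.0
eef_pos: [0.5581, -0.2918, 0.2397]
eef_rot: [-0.001, 0.756, 0.655, 0.001]
wrist_force: [-0.9, -0.6, -0.2]
opening: 0.941
```

```bash
python3 m3.py;python3 - <<'E'
from h import *
p,_=look("scene","s3");q,_=look("top","t3")
cv2.imwrite("pics/z4.png",np.hstack([cv2.resize(p[130:280,80:230],(400,400),interpolation=2),cv2.resize(q[150:250,340:440],(400,400),interpolation=2)])[:,:,::-1])
E
```

```text
t 6.0 q [-0.67  0.36  1.52  0.    1.26 -0.53] pos [ 0.5581 -0.2918  0.2397] F [-0.9 -0.6 -0.2] open 0.941
shift [-0.003, 0.0016, -0.0303] turn [-0.01, -0.19, 0.13] to [ 0.5593 -0.2951  0.27  ]
shift [-0.0034, 0.0017, 0.0767] turn [-0.01, -0.19, 0.13] to [ 0.5593 -0.2951  0.163 ]
```

View pics/z4.png

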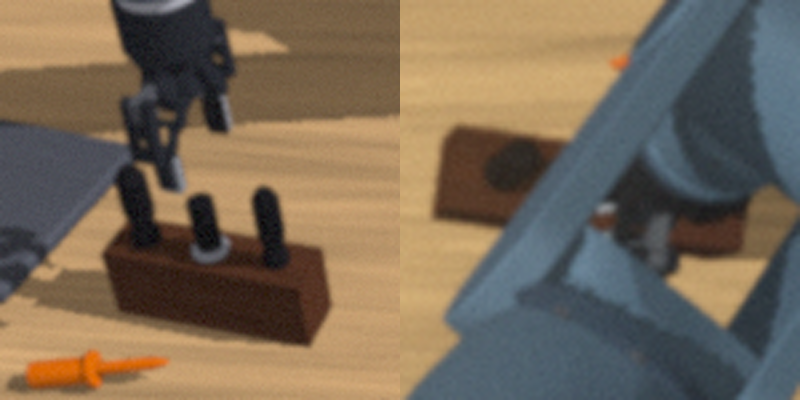

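The scene view shows the open fingers in front of and behind the pin handle (crop 205,220), clear of both drivers. Descend and grip.

Request:
arm_command(series=[[-0.003, 0.0015, 0.02, 0, 0, 0, 0.08], [-0.003, 0.0015, 0.045, 0, 0, 0, 0.08], [-0.003, 0.0015, 0.065, 0, 0, 0, 0.08], [-0.003, 0.0015, 0.077, 0, 0, 0, 0.08], [-0.003, 0.0015, 0.077, 0, 0, 0, 0.08]])

```text
time_s: 6.6
eef_pos: [0.5588, -0.2952, 0.1624]
eef_rot: [-0.002, 0.756, 0.655, 0.001]
wrist_force: [-0.4, -0.2, -0.3]
opening: 0.937
```

Request:
arm_command(series=[[0, 0, 0, 0, 0, 0, 0.05], [0, 0, 0, 0, 0, 0, 0.03], [0, 0, 0, 0, 0, 0, 0.01], [0, 0, 0, 0, 0, 0, 0.01], [0, 0, 0, 0, 0, 0, 0.01]])

```text
time_s: 7.1
eef_pos: [0.5598, -0.2967, 0.1651]
eef_rot: [0.001, 0.756, 0.654, 0.001]
wrist_force: [-0.4, 0.3, 4.6]
opening: 0.275
```

```bash
python3 m3.py
```

```text
t 7.1 q [-0.68  0.45  1.55  0.    1.13 -0.53] pos [ 0.5598 -0.2967  0.1651] F [-0.4  0.3  4.6] open 0.275
shift [0.0016, -0.0005, -0.1049] turn [0.14, -0.06, 0.1] to [ 0.5593 -0.2951  0.27  ]
shift [0.0015, -0.0008, 0.0021] turn [0.14, -0.06, 0.1] to [ 0.5593 -0.2951  0.163 ]
```

Request:
arm_command(series=[[0, 0, -0.03, 0, 0, 0, 0.01], [0, 0, -0.065, 0, 0, 0, 0.01], [0, 0, -0.105, 0, 0, 0, 0.01], [0, 0, -0.145, 0, 0, 0, 0.01], [0, 0, -0.185, 0, 0, 0, 0.01]])

```text
time_s: 7.6
eef_pos: [0.5588, -0.2963, 0.3499]
eef_rot: [-0.001, 0.756, 0.654, 0.001]
wrist_force: [0.5, -0.6, -1.5]
opening: 0.276
```

```bash
cat > m4.py <<'E'
from h import *
import sys
H=EH+.014*n
def xdir(yaw): return np.array([np.cos(yaw),np.sin(yaw),0])
st()
for hgt in map(float,sys.argv[2:]):
    p,r=pose(H+(.034+hgt)*n,xdir(np.radians(float(sys.argv[1]))));print(hgt,end=" ");move(p,r)
E
python3 m4.py 95 .10 0
```

```text
t 7.6 q [-0.68  0.27  1.4   0.    1.47 -0.53] pos [ 0.5588 -0.2963  0.3499] F [ 0.5 -0.6 -1.5] open 0.276
0.1 shift [0.4126, 0.0314, 0.0536] turn [-1.34, 29.77, -14.2] to [0.6491 0.1076 0.2974]
0.0 shift [0.462, 0.0274, 0.1404] turn [-1.34, 29.77, -14.2] to [0.6522 0.1573 0.2107]
```

Request:
arm_command(series=[[0.043, 0.003, 0, 0, 4, -2, 0.01], [0.086, 0.006, 0, 0, 8, -4, 0.01], [0.129, 0.01, 0, -0.5, 12, -6, 0.01], [0.172, 0.013, 0.005, -0.7, 16, -8, 0.01], [0.215, 0.016, 0.01, -0.8, 20, -10, 0.01]])

```text
time_s: 8.1
eef_pos: [0.6059, -0.0845, 0.3392]
eef_rot: [-0.109, 0.684, 0.708, 0.138]
wrist_force: [0.5, 0.0, -2.1]
opening: 0.278
```

```bash
python3 m4.py 95 .10
```

```text
t 8.1 q [-0.47  0.27  1.46  0.33  1.55 -0.53] pos [ 0.6059 -0.0845  0.3392] F [ 0.5  0.  -2.1] open 0.278
0.1 shift [0.1643, 0.0462, 0.1069] turn [-0.61, 9.65, -4.15] to [0.6491 0.1076 0.2974]
```

Request:
arm_command(series=[[0.04, 0.012, 0.015, -0.1, 2.5, -1, 0.01], [0.08, 0.024, 0.037, -0.3, 5, -2, 0.01], [0.12, 0.035, 0.065, -0.5, 7.5, -3, 0.01], [0.155, 0.044, 0.095, -0.6, 9.5, -4, 0.01], [0.162, 0.046, 0.105, -0.6, 9.6, -4.1, 0.01]])

```text
time_s: 8.6
eef_pos: [0.6478, 0.1072, 0.2954]
eef_rot: [-0.161, 0.644, 0.72, 0.2]
wrist_force: [-0.8, 0.0, -2.0]
opening: 0.28
```

Request:
arm_command(series=[[0, 0, 0, 0, 0, 0, 0.01], [0, 0, 0, 0, 0, 0, 0.01], [0, 0, 0, 0, 0, 0, 0.01], [0, 0, 0, 0, 0, 0, 0.01], [0, 0, 0, 0, 0, 0, 0.01]])

```text
time_s: 9.1
eef_pos: [0.6494, 0.1019, 0.2987]
eef_rot: [-0.158, 0.646, 0.719, 0.201]
wrist_force: [-0.8, 0.0, -2.0]
opening: 0.28
```

```bash
python3 m4.py 95 .10;python3 - <<'E'
from h import *
H=EH+.014*n
p,d=look("scene","s4");q,dq=look("top","t4")
o=ctrl.get_obs();r=rot(o["eef_rot"]);g=o["eef_pos"]+r.apply([0,0,.054]);z=r.apply([0,0,1])
print("z",z.round(4),"axis miss at hole",(g-H-((g-H)@n)*n).round(4))
print("scene: hole, grip, flange, tip",proj("scene",[H,g,g+.034*z,g+.099*z]).round(1).tolist());print("top",proj("top",[H,g,g+.034*z,g+.099*z]).round(1).tolist())
cv2.imwrite("pics/z5.png",np.hstack([cv2.resize(p[150:270,310:430],(400,400),interpolation=2),cv2.resize(q[120:220,150:250],(400,400),interpolation=2)])[:,:,::-1])
E
```

```text
t 9.1 q [-0.22  0.36  1.46  0.52  1.42 -0.43] pos [0.6494 0.1019 0.2987] F [-0.8  0.  -2. ] open 0.28
0.1 shift [0.0043, 0.0001, 0.004] turn [0.08, 0.23, -0.16] to [0.6491 0.1076 0.2974]
z [ 0.0323  0.4939 -0.8689] axis miss at hole [ 0.0003 -0.0037 -0.0021]
scene: hole, grip, flange, tip [[370.6, 247.4], [340.1, 200.2], [347.6, 212.8], [361.0, 235.5]]
top [[196.8, 154.9], [218.2, 145.9], [212.9, 148.3], [203.7, 152.6]]
```

View pics/z5.png

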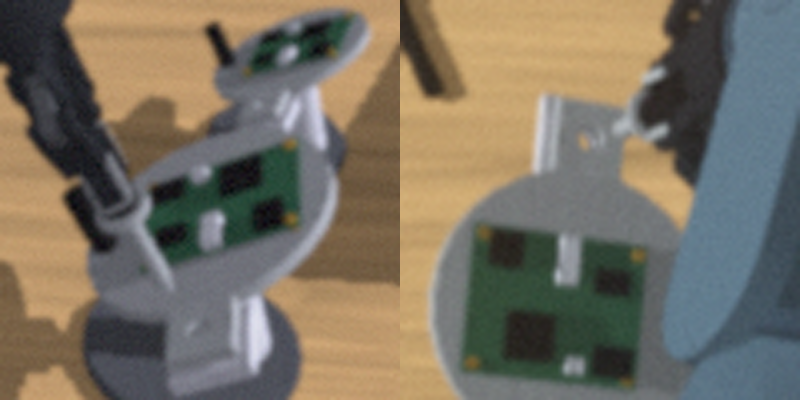

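Pin tip at scene (361.6,236.4) and flange (346,212) match the prediction to about 1 px. The hole mark is 1–3 px left of its prediction, so I check the mouth more closely.

```bash
python3 - <<'E'
from h import *
H=EH+.014*n
a=np.linspace(0,2*np.pi,40);u=np.cross([0,1,0],n);u/=np.linalg.norm(u);w=np.cross(n,u)
ring=H+.0075*(np.cos(a)[:,None]*u+np.sin(a)[:,None]*w)
rad=EH-C;rad-=n*(rad@n);rad/=np.linalg.norm(rad);tg=np.cross(n,rad)
sq=np.array([H+i*.022*rad+j*.022*tg for i,j in((1,1),(1,-1),(-1,-1),(-1,1))])
out=[]
for c,fs,(u0,v0) in(("scene",["s2","s3"],(350,228)),("top",["t2","t3"],(178,136))):
    im=np.mean([cv2.imread(f"pics/{f}.png").astype(np.float32) for f in fs],0)
    k=10;W=40
    z=cv2.resize(im[v0:v0+W,u0:u0+W],None,fx=k,fy=k,interpolation=cv2.INTER_CUBIC);z=np.clip((z-60)*1.5,0,255).astype(np.uint8)[:300]
    y=z.copy()
    for P,col in((ring,(0,0,255)),(sq,(255,0,0))):
        q=((proj(c,P)-[u0,v0]+.5)*k).astype(int);cv2.polylines(y,[q[:,None]],True,col,1)
    out.append(np.hstack([z,y]))
cv2.imwrite("pics/z6.png",np.vstack(out))
E
```

```text
(no output)
```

View pics/z6.png

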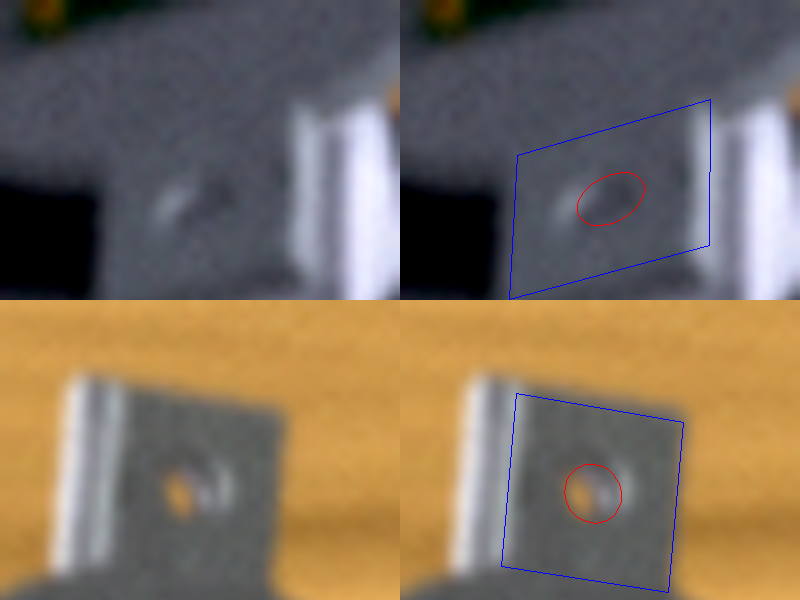

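```bash
python3 - <<'E'
from h import *
H=EH+.014*n
T=np.load("pics/t2.npy");S=np.load("pics/s2.npy")
for c,D in(("top",T),("scene",S)):
    P=pts(c,D);Q=P.reshape(-1,3);h=(Q-H)@n;rr=np.linalg.norm(Q-H-h[:,None]*n,axis=1);m=(rr>.009)&(rr<.017)&(abs(h)<.01);print(c,"plane offset at tab",m.sum(),np.median(h[m]).round(4))
a=ray("top",(197.55,154.25),H,n);b=ray("scene",(368.85,247.55),H,n);print("H",H.round(4),"top",a.round(4),"scene",b.round(4))
def line(c,uv):
    m=camera_model(c);x=cv2.undistortPoints(np.array([[uv]],float),m["K"],np.array(m["distortion"])).ravel();r=rot(m["attitude"]).apply([*x,1]);return np.array(m["position"]),r/np.linalg.norm(r)
o1,d1=line("top",(197.55,154.25));o2,d2=line("scene",(368.85,247.55))
s=np.linalg.lstsq(np.c_[d1,-d2],o2-o1,rcond=None)[0];A=o1+s[0]*d1;B=o2+s[1]*d2;print("tri",((A+B)/2).round(4),"gap",np.linalg.norm(A-B).round(4),"h",(((A+B)/2-H)@n).round(4))
E
```

```text
top plane offset at tab 100 -0.0006
scene plane offset at tab 107 0.0001
H [0.655  0.201  0.1343] top [0.6567 0.1994 0.1335] scene [0.6537 0.1977 0.1324]
tri [0.6564 0.1982 0.1351] gap 0.0017 h 0.002
```

```bash
sed -i 's/^EH=.*//; s/EH=np.array(\[.6554,.2080,.1222\])/EH=np.array([.656,.1988,.1331])-.014*n/' h.py; python3 m4.py 95 .10 .071 0
```

```text
t 9.2 q [-0.21  0.36  1.46  0.52  1.42 -0.43] pos [0.6492 0.1024 0.2984] F [ 0.5 -0.1 -2.3] open 0.279
0.1 shift [0.0014, 0.001, 0.0035] turn [0.04, 0.21, -0.15] to [0.6501 0.1054 0.2961]
0.071 shift [0.0015, 0.001, 0.0325] turn [0.04, 0.21, -0.15] to [0.651  0.1198 0.271 ]
0.0 shift [0.0017, 0.0009, 0.1035] turn [0.04, 0.21, -0.15] to [0.6533 0.1551 0.2094]
```

Request:
arm_command(series=[[0.0015, 0.001, 0.01, 0, 0.2, 0, 0.01], [0.0015, 0.001, 0.02, 0, 0.2, 0, 0.01], [0.0015, 0.001, 0.03, 0, 0.2, 0, 0.01], [0.0015, 0.001, 0.03, 0, 0.2, 0, 0.01], [0.0015, 0.001, 0.03, 0, 0.2, 0, 0.01]])

```text
time_s: 9.7
eef_pos: [0.6505, 0.1198, 0.272]
eef_rot: [-0.161, 0.645, 0.719, 0.202]
wrist_force: [0.6, -0.1, -2.3]
opening: 0.279
```

```bash
python3 m4.py 95 .071 0;python3 - <<'E'
from h import *
H=EH+.014*n;k=10
o=ctrl.get_obs();r=rot(o["eef_rot"]);g=o["eef_pos"]+r.apply([0,0,.054]);z=r.apply([0,0,1])
print("miss",(g-H-((g-H)@n)*n).round(4), "z",z.round(4),"tip h",((g+.099*z-H)@n).round(4))
a=np.linspace(0,2*np.pi,40);u=np.cross([0,1,0],n);u/=np.linalg.norm(u);w=np.cross(n,u)
ring=H+.0075*(np.cos(a)[:,None]*u+np.sin(a)[:,None]*w)
out=[]
for c,nm,(u0,v0) in(("scene","s5",(345,222)),("top","t5",(178,136))):
    im=np.mean([camera(c)[0][:,:,::-1].astype(np.float32) for _ in range(3)],0)
    cv2.imwrite(f"pics/{nm}.png",im)
    y=cv2.resize(im[v0:v0+30,u0:u0+40],None,fx=k,fy=k,interpolation=cv2.INTER_CUBIC);y=np.clip((y-60)*1.5,0,255).astype(np.uint8);zz=y.copy()
    for P,col in((ring,(0,0,255)),(np.array([g+.034*z,g+.099*z]),(0,255,0))):
        q=((proj(c,P)-[u0,v0]+.5)*k).astype(int);cv2.polylines(y,[q[:,None]],False,col,1)
    out.append(np.hstack([zz,y]))
cv2.imwrite("pics/z7.png",np.vstack(out))
E
```

```text
t 9.7 q [-0.19  0.39  1.48  0.53  1.38 -0.43] pos [0.6505 0.1198 0.272 ] F [ 0.6 -0.1 -2.3] open 0.279
0.071 shift [-0.0006, 0.0004, 0.0009] turn [-0.09, -0.04, -0.12] to [0.651  0.1198 0.271 ]
0.0 shift [-0.0006, 0.0005, 0.0719] turn [-0.09, -0.04, -0.12] to [0.6533 0.1551 0.2094]
miss [-0.0006  0.0005  0.0003] z [ 0.0296  0.4974 -0.867 ] tip h 0.0069[ WARN:0@3.290] global loadsave.cpp:1063 imwrite_ Unsupported depth image for selected encoder is fallbacked to CV_8U.
```

View pics/z7.png

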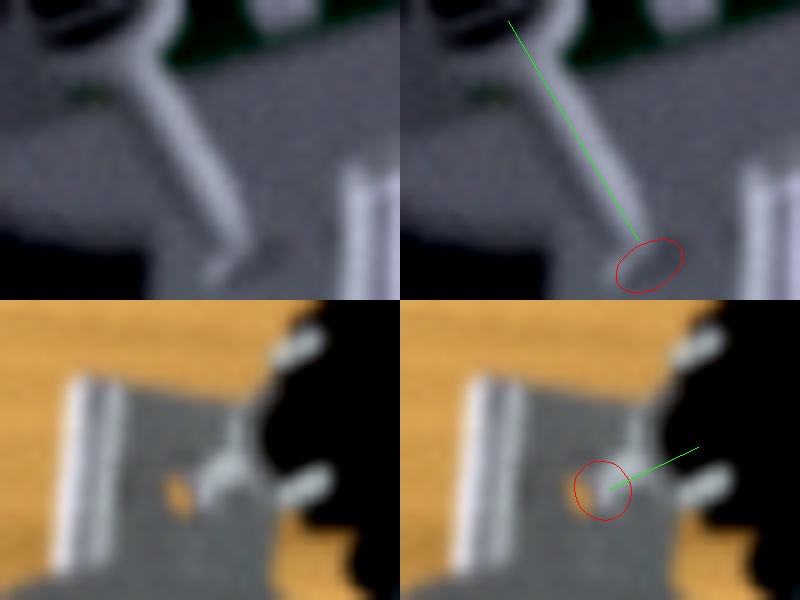

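Scene: shank axis extended meets the hole centre (crop 245,262) within about 1 mm. Top: nose at crop (205,195) sits over the mouth centred at (200,190). I start the insertion gently.

Request:
arm_command(series=[[-0.001, 0, 0.004, 0, 0, 0, 0.01], [-0.001, 0, 0.008, 0, 0, 0, 0.01], [-0.001, 0, 0.012, 0, 0, 0, 0.01], [-0.001, 0, 0.016, 0, 0, 0, 0.01], [-0.001, 0, 0.018, 0, 0, 0, 0.01]])

```text
time_s: 10.5
eef_pos: [0.6514, 0.1278, 0.2562]
eef_rot: [-0.16, 0.645, 0.719, 0.202]
wrist_force: [0.0, 1.4, -0.7]
opening: 0.278
```

```bash
cat > m5.py <<'E'
from h import *
H=EH+.014*n
o=ctrl.get_obs();r=rot(o["eef_rot"]);g=o["eef_pos"]+r.apply([0,0,.054]);z=r.apply([0,0,1])
e=g-H-((g-H)@n)*n;print("t",o["time_s"],"miss tool",r.inv().apply(e).round(4),"F tool",r.inv().apply(o["wrist_force"]-[0,0,-2]).round(1),"torque tool",r.inv().apply(o["torque"]).round(2),"tip h",((g+.099*z-H)@n).round(4),"tilt err deg",np.degrees(np.arccos(-z@n)).round(2))
E
python3 m5.py
```

```text
t 10.5 miss tool [-0.0003 -0.0002 -0.    ] F tool [ 1.8  0.3 -0.4] torque tool [-0.02 -0.18 -0.01] tip h -0.0108 tilt err deg 0.06
```

Request:
arm_command(series=[[0, 0, 0.005, 0, 0, 0, 0.01], [0, 0, 0.01, 0, 0, 0, 0.01], [0, 0, 0.014, 0, 0, 0, 0.01], [0, 0, 0.018, 0, 0, 0, 0.01], [0, 0, 0.022, 0, 0, 0, 0.01]])

```text
time_s: 11.0
eef_pos: [0.6524, 0.1388, 0.2378]
eef_rot: [-0.16, 0.645, 0.719, 0.203]
wrist_force: [0.6, 2.5, 2.1]
opening: 0.279
```

```bash
python3 m5.py
```

```text
t 11.0 miss tool [0.     0.0002 0.    ] F tool [ 4.1  1.2 -2.3] torque tool [-0.17  0.33 -0.01] tip h -0.0323 tilt err deg 0.06
```

Request:
arm_command(series=[[0.0005, 0, 0.005, 0, 0, 0, 0.01], [0.0005, 0, 0.01, 0, 0, 0, 0.01], [0.0005, 0, 0.015, 0, 0, 0, 0.01], [0.0005, 0, 0.02, 0, 0, 0, 0.01], [0.0005, 0, 0.024, 0, 0, 0, 0.01]])

```text
time_s: 11.5
eef_pos: [0.653, 0.1511, 0.2168]
eef_rot: [-0.16, 0.645, 0.719, 0.202]
wrist_force: [1.8, 2.4, 3.3]
opening: 0.273
```

```bash
python3 m5.py
```

```text
t 11.5 miss tool [0.0002 0.     0.    ] F tool [ 4.4  2.5 -3.3] torque tool [-0.36  0.38 -0.  ] tip h -0.0566 tilt err deg 0.03
```

Request:
arm_command(series=[[0.0005, 0.0002, 0.003, 0, 0, 0, 0.01], [0.0005, 0.0002, 0.005, 0, 0, 0, 0.01], [0.0005, 0.0002, 0.007, 0, 0, 0, 0.01], [0.0005, 0.0002, 0.008, 0, 0, 0, 0.01], [0.0005, 0.0002, 0.009, 0, 0, 0, 0.01]])

```text
time_s: 12.0
eef_pos: [0.6533, 0.1542, 0.2121]
eef_rot: [-0.16, 0.645, 0.72, 0.202]
wrist_force: [-11.5, -11.5, 23.0]
opening: 0.278
```

```bash
python3 m5.py
```

```text
t 12.0 miss tool [ 0.0005  0.0002 -0.    ] F tool [  3.6 -10.3 -27.7] torque tool [1.79 0.13 0.1 ] tip h -0.0623 tilt err deg 0.06
```

The pin stops at 28 N where the flange should seat (allowing for the ~2 mm higher grasp). Relax, release and back off.

Request:
arm_command(series=[[0, 0, -0.001, 0, 0, 0, 0.01], [0, 0, -0.001, 0, 0, 0, 0.03], [0, 0, -0.001, 0, 0, 0, 0.05], [0, 0, -0.001, 0, 0, 0, 0.07], [0, 0, -0.001, 0, 0, 0, 0.07]])

```text
time_s: 12.5
eef_pos: [0.653, 0.1552, 0.2097]
eef_rot: [-0.16, 0.645, 0.719, 0.202]
wrist_force: [-0.7, -0.2, 0.3]
opening: 0.818
```

Request:
arm_command(series=[[0, 0, -0.02, 0, 0, 0, 0.07], [0, 0, -0.045, 0, 0, 0, 0.07], [0, 0, -0.08, 0, 0, 0, 0.07], [0, 0, -0.12, 0, 0, 0, 0.07], [0, 0, -0.16, 0, 0, 0, 0.07]])

```text
time_s: 13.0
eef_pos: [0.6479, 0.0752, 0.3498]
eef_rot: [-0.16, 0.645, 0.719, 0.202]
wrist_force: [0.4, -0.1, 0.2]
opening: 0.82
```

```bash
python3 m5.py; python3 - <<'E'
from h import *
H=EH+.014*n
p,d=look("scene","s6");q,dq=look("top","t6");st()
for c,D,im in(("scene",d,p),("top",dq,q)):
    P=pts(c,D).reshape(-1,3);h=(P-H)@n;rr=np.linalg.norm(P-H-h[:,None]*n,axis=1)
    m=(rr<.025)&(h>.002)&(h<.1);print(c,m.sum(),"h max",np.percentile(h[m],[90,97,100]).round(4) if m.any() else "")
    m2=(rr<.025)&(h>.035)&(h<.1);print("  cap mean lateral",(P[m2]-H-h[m2,None]*n).mean(0).round(4) if m2.any() else "")
    m3=m&(im.reshape(-1,3).min(1)>130);print("  bright(flange) h",np.percentile(h[m3],[10,50,90]).round(4) if m3.any() else "")
cv2.imwrite("pics/z8.png",np.hstack([cv2.resize(p[190:290,320:420],(400,400),interpolation=2),cv2.resize(q[120:220,150:250],(400,400),interpolation=2)])[:,:,::-1])
E
```

```text
t 13.0 miss tool [ 0.0005 -0.0004  0.    ] F tool [ 0.9  0.6 -1.9] torque tool [-0.   -0.22  0.04] tip h 0.0966 tilt err deg 0.09
t 13.1 q [-0.26  0.31  1.41  0.51  1.53 -0.42] pos [0.6504 0.0731 0.3551] F [1.5 0.1 0.5] open 0.818
scene 382 h max [0.06   0.061  0.0619]
  cap mean lateral [0.0061 0.0006 0.0005]
  bright(flange) h [0.0037 0.0058 0.0069]
top 213 h max [0.0603 0.0621 0.064 ]
  cap mean lateral [-0.0003  0.0027  0.0015]
  bright(flange) h [0.0047 0.0059 0.0096]
```

View pics/z8.png

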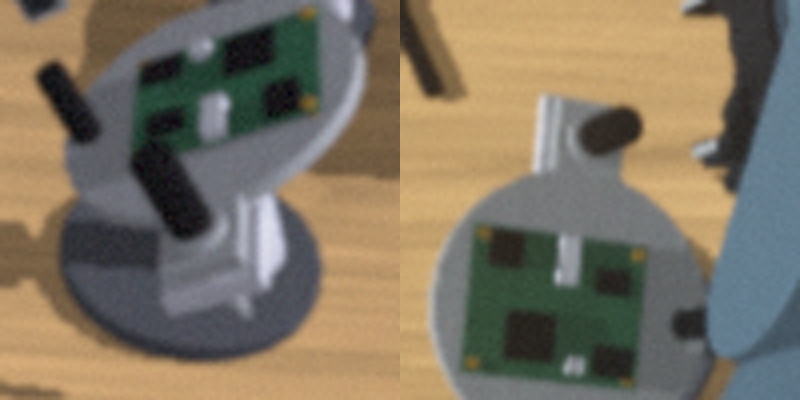

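Pin seated: the flange is flush on the tab (scene crop 210,230), the tip shows below the ear (245,310), and the heights match (flange top 5.9 mm against 6, cap 60–61 mm against 60). Handing in.

```bash
python3 -c "
from bench import ctrl
print(ctrl.hand_in())"
```

```text
the job is handed in; nothing more can be done
None
```

The job is done and handed in at about 13 s of the allowed 67 s. I turned the plate by its post about 0.72 rad clockwise until the two holes lined up. Then I drew the lock pin from the middle bore of the block, pushed it through both holes until its flange stopped on the tab, released it and backed away.

**Final checks**
- **Alignment:** the tab and ear edges agreed to about 0.1 mm, and the tab's edge read the same after I let go of the post.
- **Pin seated:** the flange top stands 5.9 mm above the tab (6 expected) and the handle top 60–62 mm (60 expected). The nose shows beneath the ear.
- **Forces:** the highest wrist force reading was about 28 N, as the flange seated. The gripper was clear and the arm was touching nothing at hand-in.

**What disagreed or was not checked**
- My first estimate of the hole position was off by about 2–3 mm between the two camera views. I corrected it by triangulating before inserting the pin.
- The pin stopped about 2.7 mm earlier than the nominal depth. Most of that comes from gripping the handle about 2 mm higher than planned.
- I did not take a final measurement of the drivers, tape roll or phone. I made no move that should have touched them.

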